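Unscrew the lever drain plug of a gear case

TASK

Unscrew the drain plug with the lever from the front of the grey gear case: swing its lever, which stands upright, anticlockwise (over to the left and down) until it is level and the thread lets go, then take the plug by its neck, draw it straight out of its port and put it in the round parts dish.

Things in the scene. Friction and masses are not known exactly. Their poses are not given: they have to be found in the camera images.
- plug_paddle (a point): Centre of the round end (26 mm across, 16 mm thick) of the steel plug's 12 mm wide lever: 50 mm from the plug's axis, 36 mm further out from the case than plug_neck. The lever runs along this point's z: straight up at first, to the left of someone facing the port when level. x: along the plug's axis, into the case.
- plug_neck (a point): Where to grip: middle of the plug's round neck (16 mm across, 55 mm long), on the plug's axis, 37 mm outside the port's mouth. Axes as plug_paddle. Plug: about 0.15 kg, 117 mm long (44 mm outward and 73 mm inward of this point), flange 44 mm across, lever reaching 63 mm from the axis. When gripped here it stays as it is held.
- port (a point): Centre of the port's mouth on the fixed gear case (100 x 170 x 125 mm), 90 mm up; x level into the case, y left for someone facing it, z up. Quarter-turn thread: the lever goes anticlockwise from upright to level left, oiled and easy, to a stop just beyond. Free only within about 12 degrees of level; then the 36 mm shank slides out along -x, 1.5 mm play. Hexagon plug and sight glass at its left stay.
- parts_dish: Round steel dish, 140 mm across the rim, 32 mm high, floor about 100 mm across and 4 mm thick, standing loose on the bench left or right in front of the gear case. Origin at the centre of its underside, z up.
Not all that is in view belongs to the job. Of the things like the part that bears plug_paddle, leave any that is orange; of the rest the larger one is meant. Of the things shaped like the part that bears port, the grey one is meant.

How it is judged:
By the outcome, as a careful person would: the job done as asked, in the order asked, and still so for the second after the job is handed in, with the robot touching nothing.
It also fails if it takes over 56 s, if anything falls off the work surface, if the arm or the gripper's body presses on something with over 40 N, if the wrist force passes 120 N, or if a joint passes its speed limit or range.

ROBOT

A 6-joint arm with a two-finger parallel gripper is mounted at the origin on the work surface; the furniture and walls round the work are solid. World frame = base frame: x ahead of the robot, y to its left, z up, the work surface at z = 0. Lengths are in mm, angles in rad, forces in N, time in s.
With the tool pointing down it reaches from about 300 to 775 mm from the base axis. Payload 14.6 kg.
Tool frame: the origin (TCP) lies on the mounting face of the last link; the fingertips stand 199 mm ahead of it and the grasp point (between the pads) lies 180 mm ahead of it; z points along the fingers, y is the line along which they close (so a half turn about z gives the same grasp; the last joint's range is limited). The gripper opens to 94 mm and grips with 3 to 60 N. Pads are 16 mm wide; open, the fingers measure 119 mm over their backs; the gripper's body (75 mm by 177 mm) begins 78 mm behind the grasp point.
Start: joints at [1.076, 0.3, 1.521, -0, 1.321, -0.067], TCP at [228.175, 500.427, 404.646] pointing down, gripper open.
Joint ranges: [-3.03, 3.03], [-0.79, 2.21], [0.23, 2.52], [-1.04, 4.18], [0, 3.07], [-2.55, 2.55]. Speed limits (rad/s): [2.22, 2.22, 2.57, 3.14, 3.14, 3.14].

INTERFACE

Orientations are given as [roll, pitch, yaw] about the fixed x, y, z axes, in that order (R = Rz(yaw) Ry(pitch) Rx(roll)).
In Python, from cell import manip gives the robot as it stands. The module is installed in compiled form; this text tells all that it offers.
- The arm moves only by the shell command python3 -m creep 'ROWS' [FORCE]. ROWS is a JSON object of lists of equal length, an entry for each row: "slide": the shift along the world's x, y, z in cm, a list of three; "turn": the turn about the world's z in rad; "claw": the opening, from 0 (shut) to 1 (fully open). A call has 1 to 8 rows; each row shifts and turns the commanded pose from where the row before left it; what a row does not reach is not made up. A row lasts 1/8 s, in which the tool goes at most 62.5 mm and 10.7 degrees, less where a joint would pass 70% of its speed; a pose out of reach is approached as far as the arm can. A call with a gripper value outside its range is refused whole. The fingers move at their own pace and stop on an object; FORCE is the grip in N (left out, the last holds). Time passes only in rows, so rows that do not move let the fingers close. It gives the time, the measured TCP pose, the force, the opening and the grip force at its end, in the units of the state.
- manip.read_state(): the state, without advancing time (a new reading comes with each control period).
- manip.camera(name): name is "scene" or "top"; returns (picture, depth): 420x560x3 uint8, red, green, blue; 420x560 float32, mm along the optical axis (not along the pixel's ray), 0 where there is no reading.
- manip.calibration(name): a dict with "intrinsics" (3x3 intrinsics, pixels), "pose" (4x4, takes a point from camera to world coordinates). Camera axes: x right, y up, looking along -z (the intrinsics and any distortion apply to the point x, -y, -z); pixel columns grow to the right and rows downward; lengths in mm; the calibration is good to about 2 mm. A picture is of the moment at which its call begins. calibration takes no time and is no camera call.
- manip.sign_off(): hands the job in; it is judged then, once.
Trained networks look in the newest picture that a camera, given by its name, has taken for a name from the list of things; names that differ only in an ending like _2 or _b are one class to them, and where a whole thing is asked for, a point or a joint stands for the part that bears it (a point fixed in the world has none). Each returns a list of dicts, best first, with "score" (0 to 1); they miss things now and then, are a little off and sometimes report something else, mostly with a low value. They report only what shows in the picture. A call takes as long as a camera call. They do not tell look-alikes from the thing itself.
- manip.cut_out(query, camera): "mask" (420x560 bool, what is visible of it) and "position" ([column, row] in pixels, amid what is visible of it).
The state is a dict: "clock": time; "joints": joint angles; "qd": joint speeds; "effort": joint torques, N m; "eef_pos": TCP position; "eef_rot": TCP orientation; "wrist_force": force on the tool from outside, world axes, zero at the start; "moment": the same for the moment, N m; "finger_gap": finger opening in mm; "finger_force": force on a finger pad.
Only numpy, scipy, OpenCV 4.12 (cv2) and the standard library are available. Lean on these libraries where they do the work, as an engineer would, in place of code of your own. Each camera call takes 0.05 s, during which the arm holds its last target. There are 200 camera calls.

## Working session

There is one attempt and no reset: what is moved stays moved. The work goes in short steps, Python scripts to look and compute and a shell command to move; the robot and the scene stay as the last step left them, time stands still between calls to the robot, and variables do not carry over. Pictures are saved under pics/ and viewed, at most 10 in all, crops included, and the job is handed in when it is done.

```bash
mkdir -p pics; cat > h.py <<'E'
import numpy as np, cv2
from cell import manip
def look(n):
    p,d=manip.camera(n); c=manip.calibration(n); return p,d,np.array(c["intrinsics"]),np.array(c["pose"])
def world(u,v,z,K,T):
    u,v,z=map(np.asarray,(u,v,z))
    P=np.stack([(u-K[0,2])/K[0,0]*z,-(v-K[1,2])/K[1,1]*z,-z,np.ones_like(z*1.)],-1)
    return (P@T.T)[...,:3]
E
python3 - <<'E'
from h import *
ims=[]
for n in ("scene","top"):
    p,d,K,T=look(n); cv2.imwrite(f"pics/{n}0.png",cv2.resize(p[...,::-1],(800,600)))
    print(n,K.tolist(),T.round(3).tolist(), manip.calibration(n).keys())
    for q in ("plug_paddle","port","parts_dish"):
        for r in manip.cut_out(q,n):
            m=r["mask"]; v,u=np.nonzero(m&(d>0))
            W=world(u,v,d[v,u],K,T) if len(u) else np.zeros((1,3))
            print(n,q,round(r["score"],2),np.round(r["position"]),m.sum(),np.median(W,0).round(),W.min(0).round(),W.max(0).round(),p[v,u].mean(0).round())
print(manip.read_state())
E
```

```text
scene [[489.4429173920053, 0.0, 279.40291437728797], [0.0, 489.4429173920053, 202.90777741345187], [0.0, 0.0, 1.0]] [[0.561, 0.519, -0.645, -374.528], [-0.828, 0.344, -0.443, -513.916], [-0.008, 0.782, 0.623, 862.425], [0.0, 0.0, 0.0, 1.0]] dict_keys(['intrinsics', 'pose'])
scene plug_paddle 0.87 [316. 275.] 706 [ 317. -159.   29.] [ 248. -198.   -1.] [360. -89.  49.] [193.  94.  29.]
scene plug_paddle 0.77 [280. 218.] 205 [442.  57.  20.] [416.  19.  -1.] [495.  92.  34.] [129. 131. 128.]
scene plug_paddle 0.68 [321. 186.] 378 [512. -32.  99.] [495. -45.  26.] [588.  25. 153.] [111. 113. 112.]
scene port 0.9 [147. 206.] 2093 [210. 266. 125.] [-10. -16.  -4.] [369. 493. 305.] [ 37. 137. 131.]
scene port 0.68 [323. 182.] 395 [513. -31. 100.] [495. -45.  26.] [593.  29. 153.] [110. 112. 111.]
scene port 0.6 [344. 174.] 3482 [602. -46. 104.] [ 494. -122. -357.] [1248.  448.  151.] [92. 93. 95.]
scene parts_dish 0.81 [395. 260.] 1998 [ 485. -263.   12.] [ 398. -335.   -3.] [ 575. -197.   39.] [173. 169. 160.]
top [[545.0392344013391, 0.0, 286.4375575638457], [0.0, 545.0392344013391, 209.
[... 831 characters left out ...]
clock': 0.4, 'joints': array([ 1.07641176e+00,  2.99991374e-01,  1.52106587e+00, -5.18145594e-06,
        1.32071387e+00, -6.65970364e-02]), 'qd': array([-1.11558010e-03,  9.92644308e-04, -5.12244849e-04, -5.23824401e-05,
       -1.48669756e-03,  6.62553634e-04]), 'effort': array([-1.20117993e-04, -5.31197548e+01, -3.52610707e+01,  7.09207845e-02,
        2.18161260e-02, -4.65980645e-05]), 'eef_pos': array([228.17038589, 500.43016935, 404.56754728]), 'eef_rot': array([-3.14141426e+00, -6.86674847e-06,  2.71380641e+00]), 'wrist_force': array([ 0.19955321,  0.05619246, -0.69429537]), 'moment': array([-0.02350607,  0.04767432,  0.04621352]), 'finger_force': 0.0, 'finger_gap': 93.74338896076213}
```

View pics/scene0.png

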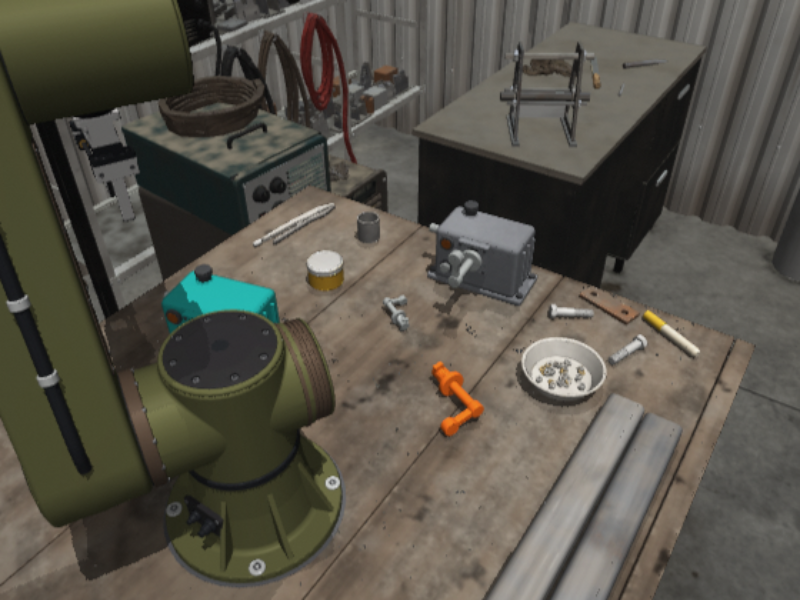

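```bash
python3 - <<'E'
from h import *
p,d,K,T=look("top"); cv2.imwrite("pics/crop1.png",cv2.resize(p[60:240,220:460,::-1],(800,600),interpolation=cv2.INTER_CUBIC))
rows={}
# case top: z 110..150 points near
v,u=np.mgrid[60:240,220:460]; W=world(u,v,d[v,u],K,T).reshape(-1,3)
t=W[(W[:,2]>118)&(W[:,2]<132)&(W[:,0]>560)&(W[:,0]<780)&(abs(W[:,1])<200)]
print("casetop",len(t),t.mean(0),cv2.minAreaRect(t[:,:2].astype(np.float32)))
s,ds,Ks,Ts=look("scene")
v,u=np.mgrid[100:330,200:460]; S=world(u,v,ds[v,u],Ks,Ts).reshape(-1,3)
# front face: z 20..115, x>560
f=S[(S[:,2]>15)&(S[:,2]<115)&(S[:,0]>565)&(S[:,0]<625)&(S[:,1]<100)&(S[:,1]>-180)]
for z in (20,50,80,110):
    g=f[abs(f[:,2]-z)<6]
    for y in range(-140,80,20):
        h=g[abs(g[:,1]-y)<8]
        if len(h)>3: print(z,y,len(h),np.median(h[:,0]).round(1))
for nm,P in (("top",W),("scene",S)):
    for z0,z1 in ((70,82),(82,95),(95,110),(110,125),(125,140),(140,156)):
        g=P[(P[:,2]>z0)&(P[:,2]<z1)&(P[:,0]>480)&(P[:,0]<562)&(abs(P[:,1])<80)]
        if len(g): print(nm,z0,len(g),g.min(0).round(),np.median(g,0).round(1),g.max(0).round())
    g=P[(P[:,2]>20)&(P[:,2]<45)&(P[:,1]<-180)&(P[:,0]<600)]
    g=g[g[:,2]>26]; print("dish rim",nm,len(g),cv2.minEnclosingCircle(g[:,:2].astype(np.float32)))
E
```

```text
casetop 3172 [636.93390853 -18.18987697 124.37993579] ((635.3318481445312, -16.71387481689453), (111.79683685302734, 168.41746520996094), 5.403773307800293)
20 -120 14 612.1
20 -100 21 607.2
20 -80 14 599.2
20 -60 15 598.6
20 -40 10 595.3
20 -20 11 594.2
20 0 8 593.1
20 40 13 588.3
20 60 11 589.5
50 -100 30 603.7
50 -80 21 598.0
50 -60 22 596.0
50 -40 14 593.9
50 -20 13 592.4
50 20 13 579.9
50 40 21 577.2
50 60 7 586.9
80 -100 32 603.3
80 -80 22 597.8
80 -60 29 595.4
80 -40 19 572.7
80 40 14 587.2
80 60 8 586.3
110 -100 27 601.9
110 -80 19 598.5
110 -60 26 595.7
110 -40 26 580.1
110 -20 28 572.4
110 0 18 578.0
110 20 27 585.6
110 40 19 580.1
top 70 6 [501. -36.  79.] [501.1 -30.3  80.4] [501. -25.  82.]
top 82 89 [499. -40.  83.] [541.  -24.6  92.9] [562. -17.  95.]
top 95 52 [500. -37.  95.] [507.7 -25.6  96.7] [558. -17. 110.]
top 110 7 [501. -34. 111.] [502.5 -30.  112.9] [504. -24. 118.]
top 125 19 [499. -40. 128.] [500.3 -29.3 135.2] [502. -16. 139.]
top 140 94 [498. -39. 141.] [506.5 -26.8 147.7] [516. -15. 155.]
dish rim top 902 ((447.2840881347656, -290.62994384765625), 104.20326232910156)
scene 70 8 [498. -39.  79.] [500.7 -29.4  80. ] [503. -21.  82.]
scene 82 67 [495. -43.  82.] [508.7 -33.8  91.6] [561. -19.  95.]
scene 95 70 [495. -40.  95.] [508.8 -30.7  97.7] [560. -22. 110.]
scene 110 25 [498. -37. 110.] [501.7 -33.9 117.8] [512. -25. 124.]
scene 125 36 [497. -43. 125.] [499.8 -32.8 132.9] [517. -18. 139.]
scene 140 63 [495. -41. 140.] [500.7 -32.8 147.5] [515. -20. 154.]
dish rim scene 2202 ((386.0755310058594, -305.80169677734375), 165.19422912597656)
```

View pics/crop1.png

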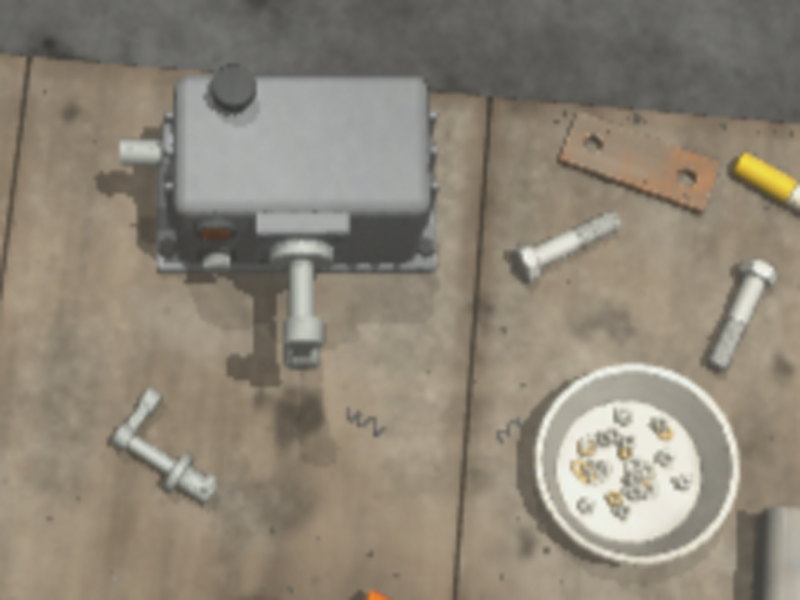

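Three look-alikes of the plug show up in the top view:
- **(358,257):** orange, so I leave it.
- **(271,195):** the small steel one lying on the bench.
- **(310,149):** the larger steel one, fitted in the grey case. This is the one meant. The crop shows its upright lever's end at about (302,345) in the crop.

The teal case is a decoy. The dish is at (409,197) in the top view.

```bash
python3 -m creep '{"slide":[[2.3,-4.7,0],[2.3,-4.7,0],[2.3,-4.7,0],[2.3,-4.7,0],[2.3,-4.7,0],[2.3,-4.7,0],[2.3,-4.7,0],[2.3,-4.7,0]],"turn":[0.065,0.065,0.065,0.065,0.065,0.065,0.065,0.065],"claw":[0,0,0,0,0,0,0,0]}' 10
python3 -m creep '{"slide":[[2.4,-4.7,0],[2.4,-4.7,0],[2.4,-4.7,0],[2.4,-4.7,0],[0,0,0]],"turn":[0,0,0,0,0],"claw":[0,0,0,0,0]}'
cat > m.py <<'E'
from h import *
from scipy.optimize import least_squares
for n in ("top","scene"):
    p,d,K,T=look(n); v,u=np.mgrid[60:330,200:470]; P=world(u,v,d[v,u],K,T).reshape(-1,3)
    B=lambda x0,x1,y0,y1,z0,z1:P[(P[:,0]>x0)&(P[:,0]<x1)&(P[:,1]>y0)&(P[:,1]<y1)&(P[:,2]>z0)&(P[:,2]<z1)]
    for x in range(515,566,8):
        g=B(x-4,x+4,-50,10,80,105)
        if len(g)>6:
            print(n,"neck",x,len(g),"y",g[:,1].min().round(1),g[:,1].max().round(1),"ztop",g[:,2].max().round(1))
    g=B(490,502.5,-60,10,127,160); print(n,"disc",len(g),g.min(0).round(1),g.max(0).round(1))
    g=B(380,570,-350,-180,28,40); r=least_squares(lambda c:np.hypot(*(g[:,:2]-c[:2]).T)-c[2],[470,-265,68],loss="soft_l1"); print(n,"dish",r.x.round(1))
    for z in (50,100):
        g=B(580,620,-105,-55,z-20,z+20); a=np.polyfit(g[:,1],g[:,0],1); print(n,"face yaw",-np.arctan(a[0]) if len(g) else 0,len(g))
    g=B(560,740,-130,90,119,130)
    r=cv2.minAreaRect(g[:,:2].astype(np.float32)); print("top",r)
E
python3 m.py
```

```text
clock: 1.5
eef_pos: [412.6, 122.8, 404.9]
eef_rot: [3.142, 0.001, -3.047]
wrist_force: [0.8, 1.3, -0.2]
finger_gap: 17.6
finger_force: 0.0
clock: 2.12
eef_pos: [508.9, -66.0, 404.1]
eef_rot: [-3.142, -0.001, -3.053]
wrist_force: [0.8, -0.9, 0.5]
finger_gap: 0.4
finger_force: 0.0Traceback (most recent call last):
  File "m.py", line 10, in <module>
    g=B(490,502.5,-60,10,127,160); print(n,"disc",len(g),g.min(0).round(1),g.max(0).round(1))
                                                         ~~~~~^^^
    return umr_minimum(a, axis, None, out, keepdims, initial, where)
ValueError: zero-size array to reduction operation minimum which has no identity
```

```bash
sed -i 's/("top","scene")/("scene",)/' m.py; python3 m.py; python3 - <<'E'
from h import *
p,d,K,T=look("scene"); cv2.imwrite("pics/c2.png",cv2.resize(p[100:280,240:480,::-1],(800,600),interpolation=cv2.INTER_CUBIC))
E
```

```text
scene neck 531 10 y -35.6 -27.0 ztop 97.1
scene neck 539 12 y -34.2 -24.3 ztop 99.8
scene neck 547 11 y -35.4 -18.9 ztop 97.1
scene neck 555 12 y -33.1 -20.9 ztop 98.8
scene neck 563 17 y -34.2 -18.8 ztop 97.7
scene disc 65 [495.7 -42.4 127.4] [502.5 -16.8 151.7]
scene dish [ 467.2 -266.2   66. ]
scene face yaw 0.20958438671498356 229
scene face yaw 0.19146058243791436 248
top ((635.3882446289062, -19.663177490234375), (119.03994750976562, 170.10415649414062), 6.9270429611206055)
```

View pics/c2.png

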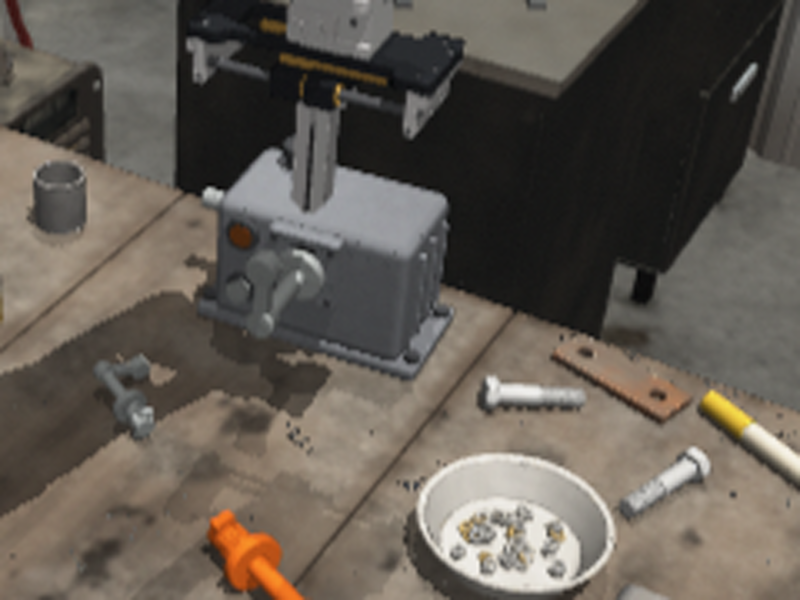

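The crop shows the closed fingers right of and above the upright lever, whose end is at about (262,325), so the swing can start.

```bash
python3 -m creep '{"slide":[[0,0,-3.3],[0,0,-3.2],[0,0,0],[-0.1,1.2,0],[-0.1,1.3,0.1],[-0.1,0.7,-0.1],[-0.1,0.6,-0.1],[0,0,0]],"turn":[0.015,0,0,0,0,0,0,0],"claw":[0,0,0,0,0,0,0,0]}'
python3 -m creep '{"slide":[[-0.1,0.7,-0.2],[-0.1,0.6,-0.3],[0,0.5,-0.4],[-0.1,0.5,-0.4],[0,0,0]],"turn":[0,0,0,0,0],"claw":[0,0,0,0,0]}'
python3 - <<'E'
from h import *
p,d,K,T=look("scene"); cv2.imwrite("pics/c3.png",cv2.resize(p[130:220,260:380,::-1],(800,600),interpolation=cv2.INTER_CUBIC))
E
```

```text
clock: 3.28
eef_pos: [504.1, -25.2, 338.7]
eef_rot: [3.142, 0.0, -3.034]
wrist_force: [-0.4, -0.4, -0.1]
finger_gap: 0.7
finger_force: 0.0
clock: 3.9
eef_pos: [501.2, -2.2, 325.3]
eef_rot: [3.141, -0.0, -3.034]
wrist_force: [0.3, -0.0, 0.8]
finger_gap: 0.6
finger_force: 0.3
```

View pics/c3.png

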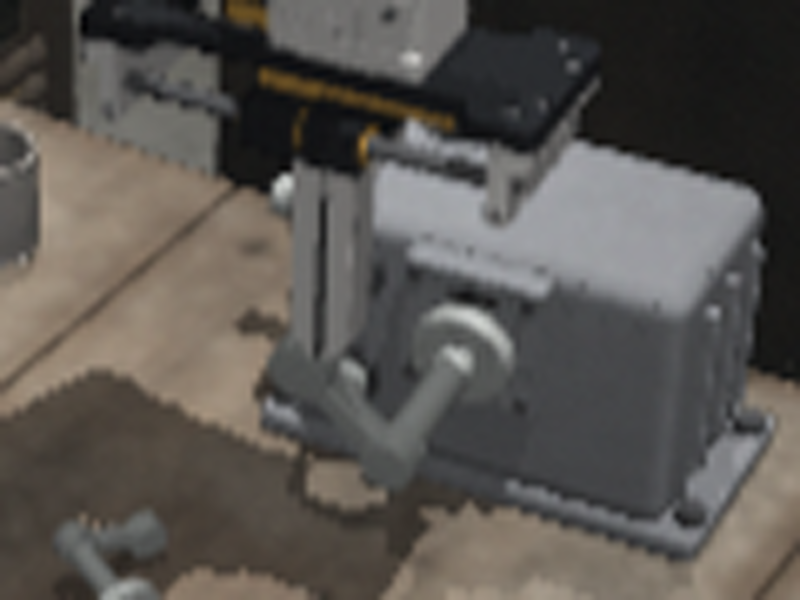

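The lever, with its end at about (300,370), is following the fingers at about 60°. I'll carry on to level.

```bash
python3 -m creep '{"slide":[[-0.1,0.5,-0.5],[0,0.5,-0.5],[-0.1,0.5,-0.5],[0,0.3,-0.4],[0,0.2,-0.3],[0,0,-0.1],[0,0,0]],"turn":[0,0,0,0,0,0,0],"claw":[0,0,0,0,0,0,0]}'
cat > lev.py <<'E'
from h import *
p,d,K,T=look("scene"); v,u=np.mgrid[130:260,240:380]; P=world(u,v,d[v,u],K,T).reshape(-1,3)
g=P[(P[:,0]>485)&(P[:,0]<504)&(P[:,1]>-60)&(P[:,1]<60)&(P[:,2]>55)&(P[:,2]<112)]
for y in range(-40,50,8):
    h=g[abs(g[:,1]-y)<4]
    if len(h): print(y,len(h),h[:,0].min().round(1),"z",h[:,2].min().round(1),h[:,2].max().round(1))
E
python3 lev.py
```

```text
clock: 4.82
eef_pos: [499.2, 17.4, 302.6]
eef_rot: [3.142, -0.0, -3.034]
wrist_force: [-0.4, 0.2, -0.4]
finger_gap: 0.4
finger_force: 0.0
-40 16 496.5 z 74.0 92.4
-32 23 496.1 z 72.8 96.2
-24 17 494.5 z 74.4 94.2
-16 14 495.0 z 77.5 92.5
-8 13 494.8 z 80.9 93.2
0 15 494.9 z 83.5 97.6
8 24 488.6 z 84.0 110.5
16 30 488.8 z 78.1 111.1
24 20 489.9 z 79.0 104.5
32 2 493.3 z 87.2 91.9
```

```bash
python3 -m creep '{"slide":[[0,0,-0.2],[0,0,-0.1],[0,0,0]],"turn":[0,0,0],"claw":[0,0,0]}'; python3 -m creep '{"slide":[[0,0,-0.1],[0,0,-0.1],[0,0,0]],"turn":[0,0,0],"claw":[0,0,0]}'; python3 lev.py
```

```text
clock: 5.25
eef_pos: [499.2, 17.4, 299.5]
eef_rot: [3.142, -0.0, -3.034]
wrist_force: [0.6, -0.0, -0.5]
finger_gap: 0.4
finger_force: 0.1
clock: 5.62
eef_pos: [499.2, 17.4, 297.6]
eef_rot: [3.142, -0.0, -3.034]
wrist_force: [-0.1, 0.2, -0.4]
finger_gap: 0.5
finger_force: 0.1
-40 16 494.5 z 74.2 89.6
-32 25 494.8 z 67.5 94.0
-24 16 494.2 z 75.3 90.4
-16 15 494.1 z 78.0 89.3
-8 11 492.0 z 77.3 88.7
0 20 488.5 z 80.0 111.2
8 30 488.9 z 78.4 111.5
16 29 487.0 z 75.4 108.8
24 24 489.0 z 74.5 111.6
32 2 491.2 z 84.8 108.4
```

Now level: lever z is about 84 along its whole length in the scene view, with tip height at 98.6. I'll back off and take the neck.

```bash
python3 -m creep '{"slide":[[0,0,4],[0,0,4],[2.1,-2.2,0],[2.1,-2.1,0],[0,0,0],[0,0,-3],[0,0,0]],"turn":[0,0,0,0,0,0,0],"claw":[0,0.6,0.6,0.6,0.6,0.6,0.6]}' 10
python3 lev.py; python3 - <<'E'
from h import *
for n,s in(("scene",np.s_[120:240,250:410]),("top",np.s_[90:210,230:390])):
    p,d,K,T=look(n); cv2.imwrite(f"pics/d_{n}.png",cv2.resize(p[s][...,::-1],(800,600),interpolation=cv2.INTER_CUBIC))
E
```

```text
clock: 6.55
eef_pos: [540.5, -25.0, 346.1]
eef_rot: [3.141, -0.004, -3.034]
wrist_force: [-0.1, -0.1, 1.0]
finger_gap: 55.0
finger_force: 0.0
-40 20 492.7 z 74.8 92.5
-32 23 494.7 z 66.6 91.9
-24 16 494.8 z 72.7 90.5
-16 14 494.6 z 74.8 89.8
-8 14 496.6 z 75.6 92.2
0 18 493.3 z 78.8 92.2
8 28 489.7 z 79.9 99.0
16 26 488.5 z 75.3 101.1
24 27 488.8 z 72.7 100.5
32 3 491.7 z 80.7 89.0
```

View pics/d_scene.png

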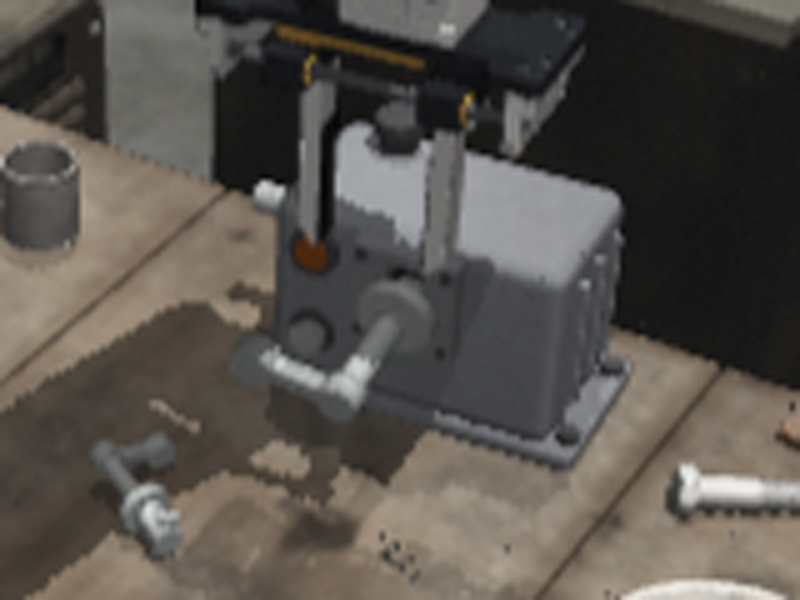

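The lever is level to the left, with its paddle at (250,358), and the open fingers stand above the neck at (385,330). I'll go down and close gently.

```bash
python3 -m creep '{"slide":[[0,0,-2.5],[0,0,-2.5],[0,0,-2.6],[0,0,0]],"turn":[0,0,0,0],"claw":[0.6,0.6,0.6,0.6]}' 5
python3 -m creep '{"slide":[[0,0,0],[0,0,0],[0,0,0],[0,0,0]],"turn":[0,0,0,0],"claw":[0.25,0.25,0.25,0.0]}' 5
python3 -m creep '{"slide":[[0,0,0],[0,0,0],[0,0,0]],"turn":[0,0,0],"claw":[0,0,0]}' 5
```

```text
clock: 7.2
eef_pos: [541.0, -25.4, 271.3]
eef_rot: [3.141, -0.002, -3.034]
wrist_force: [-0.9, -0.1, 0.8]
finger_gap: 56.5
finger_force: 0.0
clock: 7.7
eef_pos: [541.2, -25.6, 272.0]
eef_rot: [-3.141, 0.0, -3.034]
wrist_force: [0.4, -0.5, 0.3]
finger_gap: 19.8
finger_force: 0.0
clock: 8.07
eef_pos: [541.2, -25.6, 271.6]
eef_rot: [-3.142, -0.0, -3.034]
wrist_force: [-1.2, -1.1, 0.3]
finger_gap: 15.6
finger_force: 5.0
```

```bash
python3 -m creep '{"slide":[[0,0,0],[0,0,0],[-0.5,-0.05,0],[-0.5,-0.06,0]],"turn":[0,0,0,0],"claw":[0,0,0,0]}' 35
python3 -m creep '{"slide":[[-1,-0.1,0],[-1,-0.11,0],[0,0,0]],"turn":[0,0,0],"claw":[0,0,0]}'
```

```text
clock: 8.57
eef_pos: [530.8, -26.7, 271.5]
eef_rot: [3.142, -0.0, -3.034]
wrist_force: [0.7, 0.5, -0.3]
finger_gap: 15.1
finger_force: 35.0
clock: 8.95
eef_pos: [510.5, -28.9, 271.7]
eef_rot: [3.142, -0.0, -3.035]
wrist_force: [0.1, 0.5, -2.0]
finger_gap: 15.1
finger_force: 35.0
```

It's sliding out freely and the wrist now carries its weight.

```bash
python3 -m creep '{"slide":[[-2,-0.21,0],[-2,-0.21,0],[-2,-0.21,0],[0,0,2],[0,0,3],[0,0,3],[0,0,0]],"turn":[0,0,0,0,0,0,0],"claw":[0,0,0,0,0,0,0]}'
python3 - <<'E'
from h import *
p,d,K,T=look("scene"); cv2.imwrite("pics/e.png",cv2.resize(p[60:330,200:560,::-1],(800,600)))
E
python3 lev.py >/dev/null
```

```text
clock: 9.82
eef_pos: [451.4, -35.1, 353.3]
eef_rot: [-3.141, 0.004, -3.034]
wrist_force: [-0.3, 0.7, -2.2]
finger_gap: 14.7
finger_force: 35.0
```

View pics/e.png

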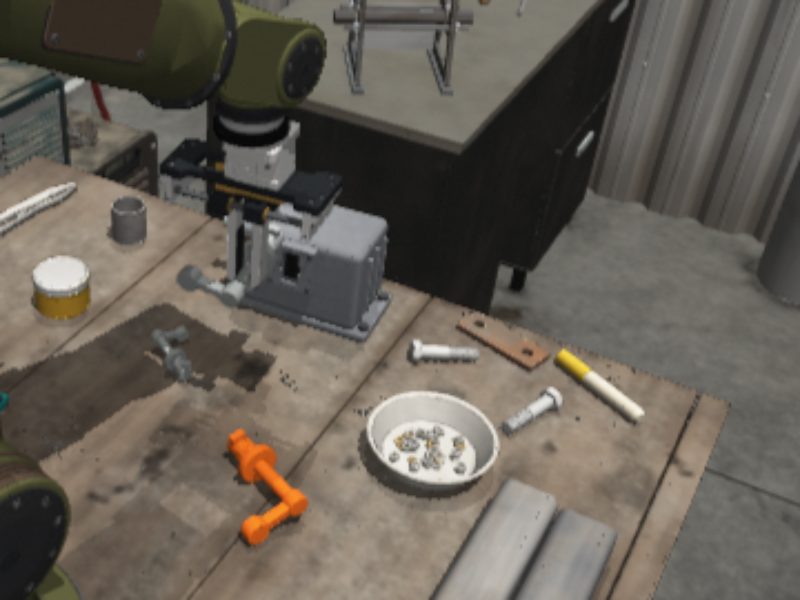

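The plug is out and held, and the dish at (432,440) is clear. I'll carry it over.

```bash
python3 -m creep '{"slide":[[0.1,-4.2,0],[0.1,-4.2,0],[0.1,-4.2,0],[0.1,-4.2,0],[0.1,-4.2,0],[0,-4.2,0],[0,0,-5],[0,0,0]],"turn":[0,0,0,0,0,0,0,0],"claw":[0,0,0,0,0,0,0,0]}'
python3 - <<'E'
from h import *
p,d,K,T=look("scene"); cv2.imwrite("pics/f.png",cv2.resize(p[170:320,340:540,::-1],(800,600),interpolation=cv2.INTER_CUBIC))
E
```

```text
clock: 10.92
eef_pos: [455.4, -286.9, 297.5]
eef_rot: [3.136, -0.006, -3.035]
wrist_force: [-0.1, -0.3, -1.0]
finger_gap: 15.1
finger_force: 35.0
```

View pics/f.png

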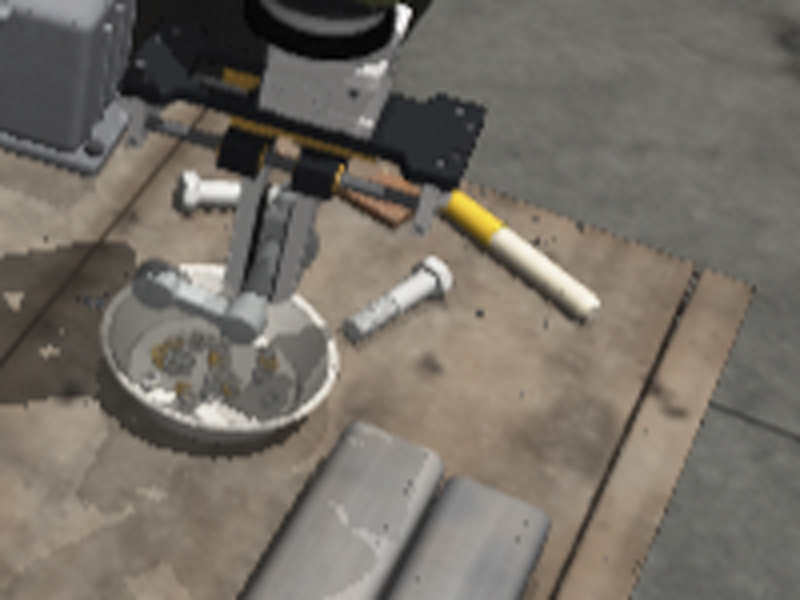

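The plug hangs over the dish, paddle at (165,285) and shank pointing to the far side. I'll lower it in steps.

```bash
python3 -m creep '{"slide":[[0,0,-2.5],[0,0,-2.5],[0,0,-2],[0,0,0]],"turn":[0,0,0,0],"claw":[0,0,0,0]}'
python3 -m creep '{"slide":[[0,0,-0.3],[0,0,-0.3],[0,0,0]],"turn":[0,0,0],"claw":[0,0,0]}'
python3 -m creep '{"slide":[[0,0,-0.3],[0,0,-0.2],[0,0,0]],"turn":[0,0,0],"claw":[0,0,0]}'
```

```text
clock: 11.48
eef_pos: [456.5, -286.7, 232.1]
eef_rot: [3.141, -0.0, -3.034]
wrist_force: [0.2, -0.3, -2.2]
finger_gap: 15.1
finger_force: 35.0
clock: 11.85
eef_pos: [457.0, -286.6, 228.6]
eef_rot: [-3.141, 0.003, -3.034]
wrist_force: [-1.6, 11.6, 19.1]
finger_gap: 14.9
finger_force: 35.0
clock: 12.22
eef_pos: [457.5, -286.4, 225.9]
eef_rot: [-3.14, 0.005, -3.034]
wrist_force: [-8.5, 21.3, 45.7]
finger_gap: 15.0
finger_force: 35.0
```

Contact came early, at a grasp height of about 48 mm, most likely the paddle on the near rim. I'll raise it and re-measure the dish.

```bash
python3 -m creep '{"slide":[[0,0,2.5],[0,0,2.5],[0,0,0]],"turn":[0,0,0],"claw":[0,0,0]}'
python3 - <<'E'
from h import *
from scipy.optimize import least_squares
p,d,K,T=look("scene"); v,u=np.mgrid[170:330,330:480]; P=world(u,v,d[v,u],K,T).reshape(-1,3)
B=lambda z0,z1:P[(P[:,0]>385)&(P[:,0]<560)&(P[:,1]>-350)&(P[:,1]<-185)&(P[:,2]>z0)&(P[:,2]<z1)]
g=B(28,38); r=least_squares(lambda c:np.hypot(*(g[:,:2]-c[:2]).T)-c[2],[470,-265,68],loss="soft_l1"); print("dish",r.x.round(1),len(g))
# plug points relative to grasp
g=B(65,115)
for x in range(400,540,10):
    h=g[abs(g[:,0]-x)<5]
    if len(h): print(x,len(h),"y",h[:,1].min().round(),h[:,1].max().round(),"z",h[:,2].min().round(),h[:,2].max().round())
cv2.imwrite("pics/g.png",cv2.resize(p[170:320,340:540,::-1],(800,600),interpolation=cv2.INTER_CUBIC))
E
```

```text
clock: 12.6
eef_pos: [456.6, -287.2, 273.1]
eef_rot: [-3.138, 0.003, -3.034]
wrist_force: [-0.1, 1.1, -2.3]
finger_gap: 15.1
finger_force: 35.0
dish [ 467.2 -266.7   66.2] 339
400 9 y -255.0 -238.0 z 85.0 105.0
410 198 y -305.0 -233.0 z 75.0 109.0
420 93 y -306.0 -234.0 z 80.0 107.0
430 18 y -305.0 -281.0 z 87.0 98.0
440 32 y -299.0 -272.0 z 82.0 108.0
450 146 y -310.0 -271.0 z 77.0 115.0
460 34 y -309.0 -281.0 z 83.0 114.0
470 17 y -308.0 -280.0 z 90.0 110.0
480 40 y -305.0 -276.0 z 85.0 113.0
490 31 y -308.0 -276.0 z 81.0 112.0
500 4 y -283.0 -275.0 z 99.0 104.0
510 10 y -283.0 -272.0 z 96.0 103.0
520 5 y -277.0 -272.0 z 97.0 104.0
530 2 y -273.0 -270.0 z 94.0 99.0
```

View pics/g.png

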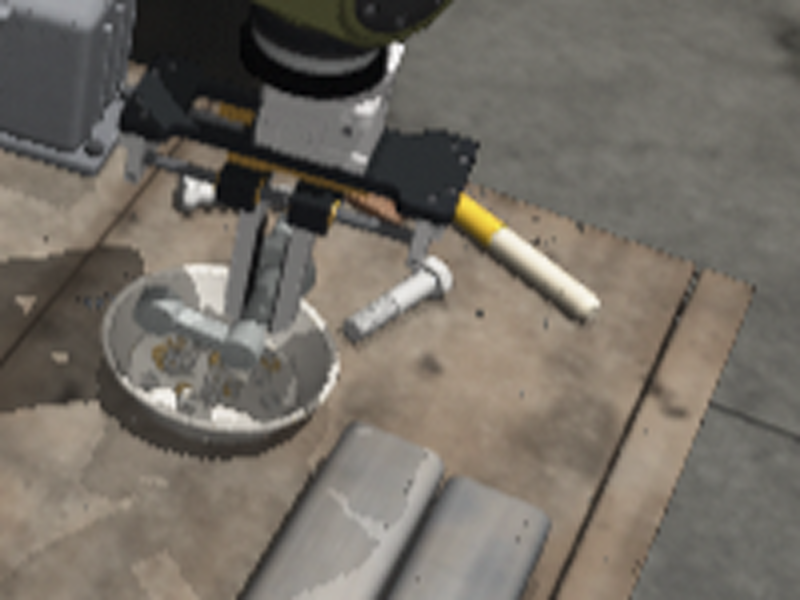

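The dish hasn't moved, with its centre at about (467,-266). In the crop the paddle at (160,310) is near the left rim. I'll shift slightly inward and lower again, using the moment to tell where it touches.

```bash
python3 -m creep '{"slide":[[0.4,0,0],[0,0,-2],[0,0,-2],[0,0,-0.3],[0,0,0]],"turn":[0,0,0,0,0],"claw":[0,0,0,0,0]}'
python3 -m creep '{"slide":[[0,0,-0.2],[0,0,0]],"turn":[0,0],"claw":[0,0]}'
python3 -m creep '{"slide":[[0,0,-0.2],[0,0,0]],"turn":[0,0],"claw":[0,0]}'
python3 -c "
from cell import manip
s=manip.read_state();print(s['wrist_force'].round(1),s['moment'].round(2))"
```

```text
clock: 13.28
eef_pos: [460.1, -286.5, 226.6]
eef_rot: [3.139, -0.002, -3.034]
wrist_force: [-3.2, 6.5, 4.6]
finger_gap: 14.8
finger_force: 35.1
clock: 13.52
eef_pos: [460.2, -286.6, 226.2]
eef_rot: [3.139, -0.002, -3.034]
wrist_force: [-12.6, 10.6, 24.9]
finger_gap: 15.1
finger_force: 35.1
clock: 13.78
eef_pos: [460.4, -286.5, 225.1]
eef_rot: [3.14, -0.001, -3.034]
wrist_force: [-12.0, 14.1, 32.7]
finger_gap: 15.2
finger_force: 35.0
[-12.   14.1  32.7] [3.03 2.18 0.07]
```

```bash
python3 -m creep '{"slide":[[-0.1,0.2,0.4],[0,0,0],[0,0,0]],"turn":[0,0,0],"claw":[0,0,0]}' 8
python3 -m creep '{"slide":[[0,0,0],[0,0,0],[0,0,0],[0,0,0]],"turn":[0,0,0,0],"claw":[0.2,0.25,0.3,0.35]}'
python3 - <<'E'
from h import *
p,d,K,T=look("scene"); 
cv2.imwrite("pics/h.png",cv2.resize(p[170:320,340:540,::-1],(800,600),interpolation=cv2.INTER_CUBIC))
E
```

```text
clock: 14.15
eef_pos: [459.1, -285.0, 227.0]
eef_rot: [3.141, -0.001, -3.034]
wrist_force: [-1.9, 1.6, -0.2]
finger_gap: 16.0
finger_force: 8.0
clock: 14.65
eef_pos: [459.2, -285.1, 227.7]
eef_rot: [-3.141, 0.0, -3.034]
wrist_force: [-0.0, -0.5, 0.2]
finger_gap: 32.2
finger_force: 0.0
```

View pics/h.png

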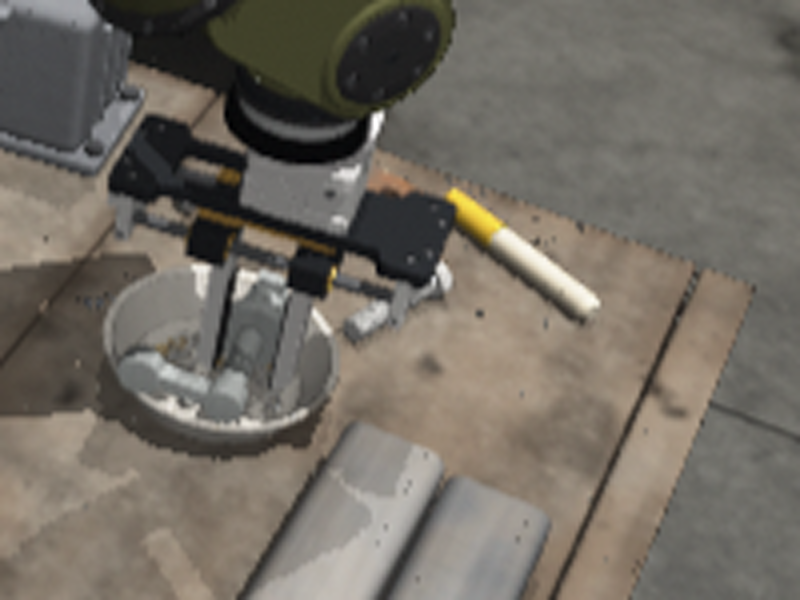

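The plug has dropped into the dish, paddle at (150,370) and head at (225,390), both inside the rim. I'll lift off and check.

```bash
python3 -m creep '{"slide":[[0,0,1],[0,0,2],[0,0,4],[0,0,5],[-1,4,3],[-2,6,0],[-2,6,0],[0,0,0]],"turn":[0,0,0,0,0,0,0,0],"claw":[0.35,0.35,0.35,0.35,0.35,0.35,0.35,0.35]}'
python3 -m creep '{"slide":[[-2,6,0],[-2,6,0],[0,0,0],[0,0,0],[0,0,0]],"turn":[0,0,0,0,0],"claw":[0.35,0.35,0.35,0.35,0.35]}'
python3 - <<'E'
from h import *
p,d,K,T=look("scene"); q,_,_,_=look("top")
r=lambda a,w:cv2.resize(a[...,::-1],(w,600),interpolation=cv2.INTER_CUBIC)
cv2.imwrite("pics/i.png",np.hstack([r(p[200:320,350:430],400),r(q[130:250,370:450],400)]))
E
```

```text
clock: 15.7
eef_pos: [408.6, -123.9, 378.7]
eef_rot: [-3.141, 0.001, -3.031]
wrist_force: [0.1, -0.0, -0.1]
finger_gap: 32.9
finger_force: 0.0
clock: 16.32
eef_pos: [370.6, -9.0, 377.7]
eef_rot: [-3.141, 0.0, -3.036]
wrist_force: [0.3, -0.3, 0.2]
finger_gap: 32.8
finger_force: 0.0
```

View pics/i.png

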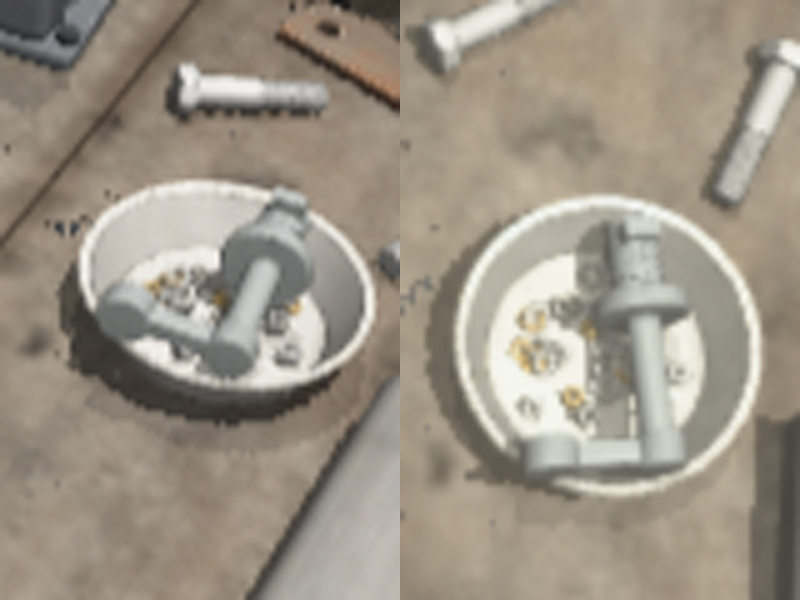

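Both views show the plug resting within the dish, shank end at (635,230), head at (660,445) and paddle at (550,455) in the right-hand picture. The robot is clear of it.

```bash
python3 -c "
from cell import manip
print(manip.sign_off())"
```

```text
the job is handed in; nothing more can be done
None
```

The drain plug was unscrewed, drawn straight out and left resting inside the parts dish, tilted with its paddle at the rim; the job was handed in at about 16 s with the robot touching nothing, and no verdict was returned.

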